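# Close the paint warmer

### The arm

A 6-joint arm with a two-finger parallel gripper is mounted at the origin on the work surface. World frame = base frame: x ahead of the robot, y to its left, z up, the work surface at z = 0. Lengths are in mm, angles in degrees, forces in N, time in s.
With the tool pointing down it reaches from about 350 to 850 mm from the base axis. Payload 8.1 kg.
Tool frame: the origin (TCP) lies at the very end of the fingers, on their centre line; the grasp point (between the pads) lies 19 mm behind it; z points along the fingers, y is the line along which they close (so a half turn about z gives the same grasp; the last joint's range is limited). The gripper opens to 85 mm and grips with 20 to 120 N. Pads are 22 mm wide; open, the fingers measure 114 mm over their backs; the gripper's body (76 mm by 85 mm) begins 54 mm behind the grasp point. The pads swing forward as they close: fully open they stand 13 mm farther back than shut.
Start: joints at [71.368, 7.471, 85.268, -0, 87.261, -4.893], TCP at [142.483, 582.841, 231.292] pointing down, gripper open.
Joint ranges: [-169.43, 169.43], [-51.17, 129.36], [1.28, 143.12], [-76.62, 256.62], [0, 156.53], [-152.29, 152.29]. Speed limits (degrees/s): [136.94, 136.94, 159.86, 180, 180, 180].

### API

Orientations are given as [roll, pitch, yaw] about the fixed x, y, z axes, in that order (R = Rz(yaw) Ry(pitch) Rx(roll)).
In Python, from bench import * gives the robot as it stands.
- The arm moves only by the tool play_rows, never from a script. Its argument "increments" is a list of rows, each a list of 3 entries, a list of its own where there are three numbers: the gripper's target within -1 to 1 (fully open at 1, half-way at 0, shut at -1), then the shift along the tool's x, y, z in mm, then the turn about the tool's z in rad. A call has 1 to 12 rows; each row shifts and turns the commanded pose from where the row before left it, along the tool's axes as they then stand; what a row does not reach is not made up. A row lasts 1/12 s, in which the tool goes at most 41.7 mm and 7.16 degrees, less where a joint would pass 70% of its speed; a pose out of reach is approached as far as the arm can. A call is refused whole if a number of a shift passes 41.7 or a number of a turn 0.125, either way. A call with a gripper value outside its range is refused whole. The fingers move at their own pace and stop on an object; "force" is the grip in N (left out, the last holds). Time passes only in rows, so rows that do not move let the fingers close. It gives the time, the measured TCP pose, the force, the opening and the grip force at its end, in the units of the state.
- sense(): the state, without advancing time (a new reading comes with each control period).
- snapshot(name): name is "scene" or "top" or "wrist"; returns a dict with "color" (384x512x3 uint8, red, green, blue), "intrinsics" (3x3 intrinsics, pixels), "k1" (the pictures are not rectified: a ray, as slopes to the right and down, at radius r is drawn at 1 + k1 r^2 times it, then the intrinsics apply), "world_from_camera" (4x4, takes a point from camera to world coordinates). Camera axes: x right, y down, z forward; pixel columns grow to the right and rows downward; lengths in mm; the calibration is good to about 2 mm. A picture is of the moment at which its call begins. There is no depth.
- hand_in(): hands the job in; it is judged then, once.
Trained networks look in a picture, given as the dict that the camera call returned (one of the last four; its "shot" number tells which), for a name from the list of things; names that differ only in an ending like _2 or _b are one class to them, and where a whole thing is asked for, a point or a joint stands for the part that bears it (a point fixed in the world has none). Each returns a list of dicts, best first, with "p" (0 to 1); they miss things now and then, are a little off and sometimes report something else, mostly with a low value. They report only what shows in the picture. A call takes as long as a camera call. They do not tell look-alikes from the thing itself.
- find_in(query, picture): "xyz" ([x, y, z] in mm, in the coordinates of the camera as it stood for that picture, good to about 4 mm: the middle of the surface that is visible of it).
- regions_of(query, picture): "mask" (384x512 bool, what is visible of it).
- pinpoint(query, picture): "xyz" ([x, y, z] in mm, in the coordinates of the camera as it stood for that picture, good to about 4 mm: a listed point, or the origin of a listed thing).
The state is a dict: "time": time; "joint_pos": joint angles; "qd": joint speeds; "joint_efforts": joint torques, N m; "tool_pos": TCP position; "tcp_rot": TCP orientation; "ft_force": force on the tool from outside, world axes, zero at the start; "wrist_torque": the same for the moment, N m; "finger_gap": finger opening in mm; "grip_force": force on a finger pad.
Only numpy, scipy, OpenCV 4.12 (cv2) and the standard library are available. Lean on these libraries where they do the work, as an engineer would, in place of code of your own. Each camera call takes 0.05 s, during which the arm holds its last target. There are 200 camera calls.

### The job

The cold wax-paint warmer is being put away: lift the steel pot off it by its overhead handle and gently set it upright, wholly on the round cork mat. Then take the yellow cap from the leaning rest and close the warmer's round pocket with it, plug side down and knob up, pressed down against the stiff plate in the pocket until it is fully home, its flange flat on the warmer. Drop neither of them, keep the pot upright throughout, leave the pink cap in its place on the rest, and do not disturb the other things on the table.

Things in the scene. Friction and masses are not known exactly. Their poses are not given: they have to be found in the camera images.
- warmer: fixed squat square warmer, 140 x 140 x 56 mm high, sage green with an aluminium top plate; origin under its centre at the table, z up, a black dial on its -x side. The pot stands on its top over the pocket at the start.
- pocket (a point): centre of the mouth of the round pocket in the warmer's flat top, 56 mm above the table; z up. The pocket is 57 mm in diameter and 18 mm deep, with a 1 mm chamfer. In it lies a black follower plate, its top 3 to 6 mm below the mouth, not tracked; it is stiff: it bears the cap's weight without moving, slides down under a push of about 7 N and stays where it is pushed, so the cap must be pressed down the last 4 to 7 mm.
- mat: fixed round cork mat, 140 mm in diameter, 6 mm thick; origin under its centre at the table, z up.
- pot: open steel pot, about 0.35 kg, 76 mm in diameter, rim 62 mm above its foot, with a rigid overhead handle; origin at the centre of its underside.
- pot_foot (a point): centre of the pot's flat underside, z along the pot's axis (up).
- pot_handle (a point): centre of the straight top bar of the pot's rigid dark overhead handle, 112 mm above its underside; the bar runs along this point's x axis, is 52 mm long and 10 mm thick, and has 45 mm free below it down to the rim; z up.
- rest: fixed plywood rest, 206 mm wide along its y, base 100 mm deep, 70 mm high; its back of four slats slopes 60 degrees from level and looks to its -x side and up (away from the robot and to its left). Two caps lean on it side by side, 55 mm either side of its middle, plugs against the slats, flanges standing on its ledge between low stops. Origin at the table below the ledge's rear edge.
- cap_yellow: the yellow cap, about 0.09 kg: a plug 54 mm in diameter and 10 mm deep (1 mm chamfer), then a yellow flange 70 mm in diameter and 6 mm thick, then a round wooden knob 22 mm in diameter and 30 mm high, all on one axis; total 46 mm. Origin at the centre of the plug's end face, z along the axis from plug to knob. It leans at the start with z 60 degrees from vertical.
- cap_yellow_foot (a point): centre of the end face of the yellow cap's plug; z along the axis towards the knob. With the cap home it lies 10 mm below point pocket.
- cap_yellow_knob (a point): middle of the yellow cap's knob, 31 mm from the plug's end face, on the axis, 15 mm above the flange's top; z outward along the knob.
- cap_pink_knob (a point): middle of the pink cap's knob; same shape and sizes as the yellow one; stays on the rest.
- jar_white: bystander: white paint jar with black cap, 60 mm in diameter, 75 mm high; origin under it.
- jar_ochre: bystander: ochre paint jar with black cap, 60 mm in diameter, 75 mm high; origin under it.
- bowl: bystander: pale pink bowl, 110 mm in diameter, 45 mm high; origin under it.
- brush: bystander: brush lying on the table, 200 mm long along its x.
- carton: bystander: mint carton 90 x 120 x 90 mm high; origin under it.
- brush_cup: bystander: white cup 70 mm in diameter, 90 mm high, with brushes to 200 mm; origin under it.
Not all that is in view belongs to the job. Several things look just like the mat: the one meant starts farthest to the robot's right. Leave any turquoise look-alike of the cap_yellow alone.

How it is judged (in metres and radians):
On the way, in this order (a step that is already met when the one before it is completed fails the run):
1. the pot stands upright and released, wholly on the cork mat (horizontal distance between pot_foot and mat below 0.032 m and z of pot_foot in the frame of mat below 0.0085 m and angle between pot_foot's own z axis and vertical below 0.06 rad and contact force between pot and the fingers below 0.1 N), for 0.2 s.
2. the yellow cap sits plug down in the pocket, fully home, released (horizontal distance between cap_yellow_foot and pocket below 0.004 m and z of cap_yellow_foot in the frame of pocket below -0.008 m and angle between cap_yellow_knob's own z axis and vertical below 0.06 rad and contact force between cap_yellow and the fingers below 0.1 N), for 0.2 s.
At the end, for the whole second after the job is handed in: Pot upright (0.06 rad), released, its centre within 32 mm of the mat's; yellow cap plug down, knob up in the pocket, within 0.06 rad of upright, 4 mm of centre and 2 mm of fully home, released; pink cap within 15 mm of its start (all of step 1 and all of step 2 and distance of cap_pink_knob from where it was at the start of the episode below 0.015 m); the robot touches nothing.
It fails at once if the pot is tipped more than 0.45 rad (angle between pot_foot's own z axis and vertical above 0.45 rad).
It fails at once if the pot is dropped or slammed on the mat (over 0.3 m/s within 12 mm of it) (linear speed of pot above 0.3 m/s and z of pot_foot in the frame of mat below 0.018 m and horizontal distance between pot_foot and mat below 0.07 m).
It fails at once if the yellow cap is dropped on the pocket from a height (over 0.55 m/s at its mouth) (linear speed of cap_yellow above 0.55 m/s and z of cap_yellow_foot in the frame of pocket below 0.012 m and horizontal distance between cap_yellow_foot and pocket below 0.03 m).
It fails at once if the pink cap is moved more than 15 mm (distance of cap_pink_knob from where it was at the start of the episode above 0.015 m).
It fails at once if a bystander is moved more than 30 mm (distance of any of jar_white, jar_ochre, bowl, brush, carton, brush_cup from where it was at the start of the episode above 0.03 m).
It also fails if it takes over 67 s, if anything falls off the work surface, if the arm or the gripper's body presses on something with over 40 N, if the wrist force passes 120 N, or if a joint passes its speed limit or range.

## Working session

There is one attempt and no reset: what is moved stays moved. The work goes in short steps, Python scripts to look and compute and a tool call to move; the robot and the scene stay as the last step left them, time stands still between calls to the robot, and variables do not carry over. Pictures are saved under pics/ and viewed, at most 10 in all, crops included, and the job is handed in when it is done.

Besides the shell and the picture viewer there is one more tool, called after ">>>" as name(argument=value, ...) on one line, values as JSON. play_rows: Moves the arm, as the interface text tells. Its arguments: {"type":"object","properties":{"increments":{"type":"array","items":{"type":"array"}},"force":{"type":"number"}},"required":["increments"]}

```bash
mkdir -p pics
cat > h.py <<'E'
from bench import *
import numpy as np, cv2
from scipy.spatial.transform import Rotation as Ro
np.set_printoptions(precision=1,suppress=True)
def w(s,p): return (np.array(s["world_from_camera"])@np.r_[p,1])[:3]
def save(s,n): cv2.imwrite('pics/'+n+'.png',cv2.cvtColor(s["color"],cv2.COLOR_RGB2BGR))
def pp(s,qs,f=pinpoint):
    for q in qs:
        print(q,[(round(d["p"],2),w(s,d["xyz"])) for d in f(q,s)][:5])
def ray(s,u,v):
    K=np.array(s["intrinsics"]);x=(u-K[0,2])/K[0,0];y=(v-K[1,2])/K[1,1];r=np.hypot(x,y);rr=r
    for _ in range(20): rr=r/(1+s["k1"]*rr*rr)
    T=np.array(s["world_from_camera"]);d=T[:3,:3]@np.array([x*rr/max(r,1e-9),y*rr/max(r,1e-9),1]);return T[:3,3],d
def onz(s,u,v,z):
    o,d=ray(s,u,v);return o+d*(z-o[2])/d[2]
def proj(s,p):
    T=np.linalg.inv(np.array(s["world_from_camera"]));c=T@np.r_[p,1];a=c[:2]/c[2];a=a*(1+s["k1"]*(a@a));K=np.array(s["intrinsics"])
    return np.array([K[0,0]*a[0]+K[0,2],K[1,1]*a[1]+K[1,2]])
E
python3 - <<'E'
from h import *
q=["warmer","pocket","mat","pot_foot","pot_handle","rest","cap_yellow_foot","cap_yellow_knob","cap_pink_knob","jar_white","jar_ochre","bowl","brush","carton","brush_cup"]
for n in("scene","top"):
    s=snapshot(n);save(s,n);print(n,np.array(s["world_from_camera"])[:3,3]);pp(s,q)
print(sense())
E
```

```text
scene [1054.7  522.2  976.2]
warmer [(0.81, array([476.2,  34.1,   2.8]))]
pocket [(0.72, array([479. ,  32.8,  57.7]))]
mat [(0.95, array([510.7, 297.6,   1.8])), (0.8, array([357.6, 464.2,  -2.1])), (0.27, array([730.9, 159. ,   0.4]))]
pot_foot [(0.86, array([472.9,  35. ,  62.2])), (0.66, array([691. , 350.4,  -1.5]))]
pot_handle [(0.94, array([475.4,  38.2, 165.9]))]
rest [(0.57, array([ 526.9, -347. ,   -0.3]))]
cap_yellow_foot [(0.78, array([ 480.5, -327.2,   55.9])), (0.72, array([ 330.4, -297.1,    2.1]))]
cap_yellow_knob [(0.64, array([ 490.3, -301.9,   67.9])), (0.58, array([ 334.7, -296.4,   32.8])), (0.45, array([766.3, -53.4,  -0.1]))]
cap_pink_knob [(0.78, array([ 581.7, -372.4,   65.3])), (0.43, array([517.8, 553.6,  -0.6]))]
jar_white [(0.98, array([ 723.6, -165. ,    3. ]))]
jar_ochre [(0.72, array([768.1, -54.6,   1. ]))]
bowl [(0.67, array([733.8, 161.9,  -0.6]))]
brush [(0.91, array([261.8, 293.3,   0.7]))]
carton [(0.93, array([519. , 553.7,   0.6]))]
brush_cup [(0.61, array([692.2, 350.5,   0.8])), (0.25, array([ 478.1, -329. ,   54.8]))]
top [ 358.8  104.4 133
[... 757 characters left out ...]
3, array([764.9, -59.8,   0.9]))]
bowl [(0.91, array([725.2, 156.3,   2.5])), (0.5, array([474.8,  30.5,   0.8]))]
brush [(0.83, array([259.8, 283.5,  -0.8]))]
carton [(0.84, array([518.7, 548.7,  -1. ])), (0.17, array([471.8,  36.7,  58.8]))]
brush_cup [(0.91, array([689.7, 350.6,  -1.8]))]
{'time': 1.6, 'joint_pos': array([71.4,  7.5, 85.3, -0. , 87.3, -4.9]), 'qd': array([-0. ,  0.1,  0.1,  0. , -0.1,  0. ]), 'joint_efforts': array([ -0. , -56.9, -50.1,  -0. ,   0. ,  -0. ]), 'tool_pos': array([142.5, 582.8, 231.3]), 'tcp_rot': array([-180. ,   -0. ,  166.3]), 'ft_force': array([ 0.6, -0.7, -0.1]), 'wrist_torque': array([0. , 0. , 0.1]), 'grip_force': 0.0, 'finger_gap': 85.48935560169072}
```

```bash
python3 -c "
import cv2,numpy as np
a=cv2.imread('pics/scene.png');b=cv2.imread('pics/top.png')
cv2.imwrite('pics/both.png',cv2.resize(np.vstack([a,b]),(800,1200))[:, :])
cv2.imwrite('pics/s2.png',cv2.resize(a,(800,600)));cv2.imwrite('pics/t2.png',cv2.resize(b,(800,600)))"
```

```text
(no output)
```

View pics/s2.png

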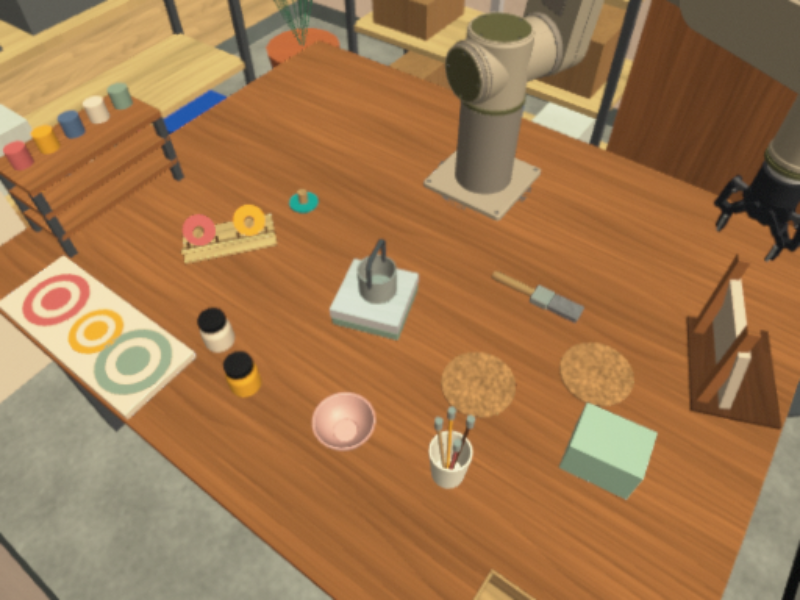

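View pics/t2.png

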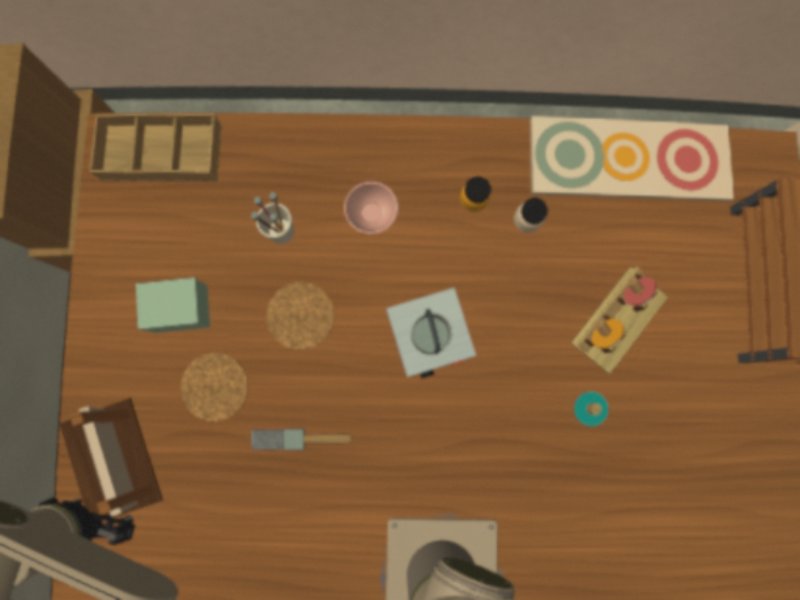

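Mat candidates in the top picture at 800 px: (300,315), which is y≈298, and (213,387), which is y≈466. The robot's right is −y, so (300,315) is the one meant. The yellow caps are the one on the rest at (605,333) and a turquoise look-alike at (591,408). I'll confirm both in a crop while setting out.

>>> play_rows(increments=[[1,[-22.5,-22.7,-1.5],0],[1,[-22.5,-22.7,-1.5],0],[1,[-22.5,-22.7,-1.5],0],[1,[-22.5,-22.7,-1.5],0],[1,[-22.5,-22.7,-1.5],0],[1,[-22.5,-22.7,-1.5],0],[1,[-22.5,-22.7,-1.5],0],[1,[-22.5,-22.7,-1.5],0],[1,[-22.5,-22.7,-1.5],0],[1,[-22.5,-22.7,-1.5],0]], force=40)

```text
time: 2.43
tool_pos: [307.6, 307.6, 246.6]
tcp_rot: [180.0, 0.0, 166.3]
ft_force: [1.1, 0.4, 0.0]
finger_gap: 85.5
grip_force: 0.0
```

>>> play_rows(increments=[[1,[-22.5,-22.7,-1.5],0],[1,[-22.5,-22.7,-1.5],0],[1,[-22.5,-22.7,-1.5],0],[1,[-22.5,-22.7,-1.5],0],[1,[-22.5,-22.7,-1.5],0],[1,[-22.5,-22.7,-1.5],0],[1,[-22.5,-22.7,-1.5],0],[1,[-22.5,-22.7,-1.5],0],[1,[-22.5,-22.7,-1.5],0],[1,[-22.5,-22.7,-1.5],0]])

```text
time: 3.27
tool_pos: [472.4, 33.3, 261.6]
tcp_rot: [180.0, 0.0, 166.2]
ft_force: [0.5, 0.5, -0.2]
finger_gap: 85.5
grip_force: 0.0
```

>>> play_rows(increments=[[1,[0,0,0],-0.105],[1,[0,0,0],-0.105],[1,[0,0,0],-0.105],[1,[0,0,0],-0.105],[1,[0,0,0],0],[1,[0,0,0],0]])

```text
time: 3.77
tool_pos: [471.8, 34.9, 261.4]
tcp_rot: [-180.0, 0.0, -169.9]
ft_force: [0.2, -0.7, -0.1]
finger_gap: 85.0
grip_force: 0.0
```

Run:
```python
from h import *
s=snapshot("wrist");save(s,"w1");print(np.array(s["world_from_camera"]));pp(s,["pot_handle","pot_foot","warmer","pocket"])
x=sense();print(x["tool_pos"],x["tcp_rot"],x["time"],x["joint_pos"])
a=s["color"][:,:,::-1]; t=cv2.imread('pics/top.png')
m=cv2.resize(t[170:280,100:230],(461,390));c=cv2.resize(t[160:280,355:440],(276,390))
o=np.zeros((390,800,3),np.uint8);o[:,:461]=m;o[:,480:756]=c;cv2.imwrite('pics/crop.png',o)
```

```text
[[ -0.2   0.9   0.3 404.6]
 [  1.    0.2   0.   24.5]
 [ -0.    0.3  -1.  403.4]
 [  0.    0.    0.    1. ]]
pot_handle [(0.67, array([466.5,  34. , 168. ]))]
pot_foot [(0.7, array([471.6,  33.5,  57.2])), (0.48, array([467. ,  32.4,  56.2]))]
warmer []
pocket [(0.51, array([469.7,  33.5, 168.7]))]
[471.8  35.  261.3] [-180.     0.  -169.8] 4.0167 [  -2.   -13.2  102.1   -0.    91.1 -102.2]
```

View pics/crop.png

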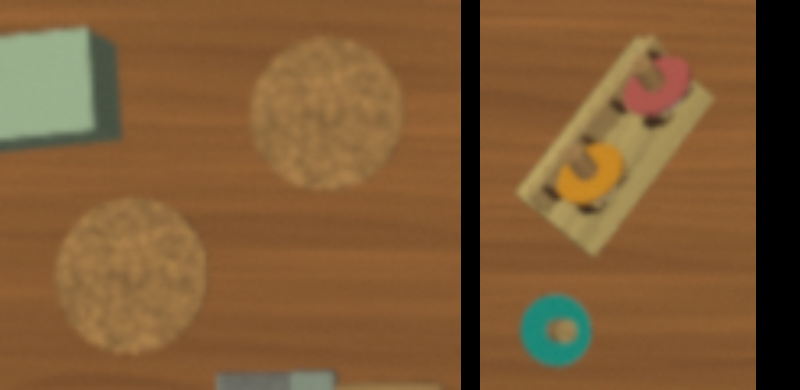

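View pics/w1.png

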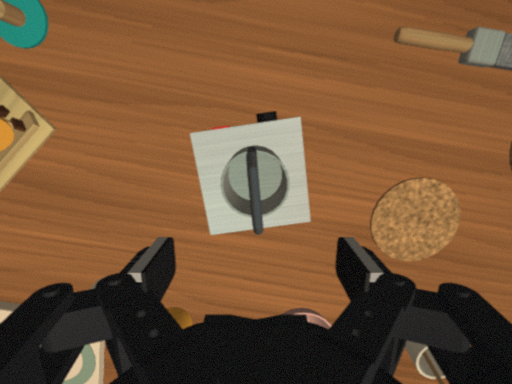

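The crop shows the right-hand cork mat clear, with the yellow cap on the rest next to pink and the turquoise cap lying apart. The wrist view shows the bar from (252,150) to (258,232), with the chosen mat at (416,219). I'll measure the bar and mat.

Run:
```python
from h import *
s=snapshot("wrist")
a,b=onz(s,252,150,168+5),onz(s,258,232,173);print(a,b,(a+b)/2,np.degrees(np.arctan2(*(b-a)[1::-1])))
print("mat",onz(s,416,219,6)); pp(s,["mat"])
print(sense()["tool_pos"])
q=[onz(s,*p,56) for p in((190,133),(300,118),(310,219),(210,234))];print(np.mean(q,0),q)
for m in regions_of("pot_handle",s)[:1]:
    v,u=np.nonzero(m["mask"]);print(u.min(),u.max(),v.min(),v.max())
```

```text
[428.   25.5 173. ] [500.8  44.  173. ] [464.4  34.7 173. ] 14.224637161784235
mat [505.  298.2   6. ]
mat [(0.67, array([507.2, 295.7,   1.8]))]
[471.8  35.  261.3]
[476.5  33.1  56. ] [array([432.7, -54.5,  56. ]), array([390.5,  77.8,  56. ]), array([518.1, 120.6,  56. ]), array([564.5, -11.5,  56. ])]
221 289 146 232
```

>>> play_rows(increments=[[1,[0,1.7,12],-0.07],[1,[0,0,14],0],[1,[0,0,16],0],[1,[0,0,16],0],[1,[0,0,16],0],[1,[0,0,16],0],[1,[0,0,12],0],[1,[0,0,10],0],[1,[0,0,0],0],[1,[0,0,0],0]])

```text
time: 5.0
tool_pos: [471.3, 36.6, 149.1]
tcp_rot: [180.0, -0.0, -165.7]
ft_force: [1.4, 0.1, 0.7]
finger_gap: 85.6
grip_force: 0.0
```

>>> play_rows(increments=[[-1,[0,0,0],0],[-1,[0,0,0],0],[-1,[0,0,0],0],[-1,[0,0,0],0],[-1,[0,0,0],0],[-1,[0,0,0],0],[-1,[0,0,0],0],[-1,[0,0,0],0],[-1,[0,0,0],0]], force=70)

```text
time: 5.75
tool_pos: [471.7, 36.4, 149.6]
tcp_rot: [-180.0, 0.0, -165.7]
ft_force: [0.5, -2.1, 2.1]
finger_gap: 7.6
grip_force: 68.2
```

>>> play_rows(increments=[[-1,[0,0,-3],0],[-1,[0,0,-6],0],[-1,[0,0,-8],0],[-1,[0,0,-10],0],[-1,[0,0,-10],0],[-1,[0,0,-8],0],[-1,[0,0,-5],0],[-1,[0,0,0],0]])

```text
time: 6.42
tool_pos: [472.5, 36.6, 201.3]
tcp_rot: [-180.0, 0.2, -165.7]
ft_force: [-0.4, -0.0, -3.9]
finger_gap: 7.6
grip_force: 68.2
```

Run:
```python
from h import *
x=sense();print(x["tool_pos"],x["ft_force"],x["finger_gap"],x["grip_force"])
s=snapshot("wrist");save(s,"w2");pp(s,["pot_handle","pot_foot","mat","pocket"])
s=snapshot("scene");pp(s,["pot_handle","pot_foot","pocket"])
```

```text
[472.5  36.6 201.3] [-0.4 -0.  -3.9] 7.567516510722531 68.16002368927002
pot_handle [(0.94, array([471.3,  35.4, 221.4]))]
pot_foot [(0.73, array([469.3,  34.3, 110.3]))]
mat [(0.62, array([505.5, 294.6,   2.2]))]
pocket []
pot_handle [(0.56, array([471. ,  39.2, 213.5]))]
pot_foot [(0.95, array([472.3,  34.3, 108.8])), (0.69, array([ 473.5, -326.3,   53.2])), (0.64, array([ 478.6, -325.2,   55.7]))]
pocket [(0.68, array([482.8,  30.8,  58.3]))]
```

View pics/w2.png

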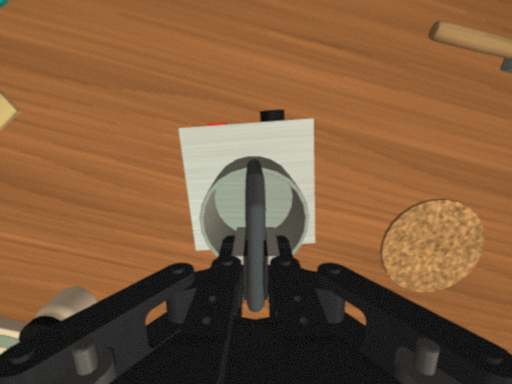

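The pot is held upright: bar in the fingers at (256,240) and mat at (433,245). Carrying it to the mat.

>>> play_rows(increments=[[-1,[-3,7,-4],0],[-1,[-6,14.4,0],0],[-1,[-7,17,0],0],[-1,[-7,17,0],0],[-1,[-7,17,0],0],[-1,[-7,17,0],0],[-1,[-7,17,0],0],[-1,[-7,17,0],0],[-1,[-7,17,0],0],[-1,[-7,17,0],0],[-1,[-7,17,0],0],[-1,[-7,17,0],0]])

```text
time: 7.87
tool_pos: [500.6, 243.2, 203.5]
tcp_rot: [180.0, 0.0, -165.7]
ft_force: [0.4, -0.1, -4.2]
finger_gap: 7.9
grip_force: 68.2
```

>>> play_rows(increments=[[-1,[-7,17,0],0],[-1,[-7,17,0],0],[-1,[-5,12,0],0],[-1,[-2,7,4],0],[-1,[0,0,8],0],[-1,[0,0,10],0],[-1,[0,0,10],0],[-1,[0,0,10],0],[-1,[0,0,10],0],[-1,[0,0,8],0],[-1,[0,0,4],0],[-1,[0,0,0],0]])

```text
time: 8.87
tool_pos: [507.1, 297.5, 137.6]
tcp_rot: [-180.0, -0.1, -165.7]
ft_force: [0.1, 0.0, -3.8]
finger_gap: 7.7
grip_force: 68.2
```

Run:
```python
from h import *
x=sense();print(x["tool_pos"],x["ft_force"],x["finger_gap"],x["grip_force"])
s=snapshot("top");pp(s,["pot_handle","pot_foot","mat"])
s=snapshot("scene");pp(s,["pot_handle","pot_foot","mat","warmer","pocket"])
```

```text
[507.1 297.5 137.6] [ 0.1  0.  -3.8] 7.668106482773691 68.24699521064758
pot_handle [(0.61, array([507.4, 299.1, 155.4])), (0.25, array([ 575.8, -374.9,   64.7]))]
pot_foot [(0.46, array([509.8, 297.1,  47.4]))]
mat [(0.78, array([359.9, 466.3,  -1. ])), (0.57, array([512.8, 297.5,  -0.2]))]
pot_handle [(0.77, array([510.2, 299.4, 160.6])), (0.43, array([479.6,  36.3,   4.5]))]
pot_foot [(0.66, array([508. , 296.8,  52.3])), (0.58, array([769. , -54. ,  -1.2]))]
mat [(0.98, array([509.7, 295.8,   2.8])), (0.91, array([360.5, 468.3,  -2.1]))]
warmer [(0.96, array([477.1,  32.2,   3.7])), (0.29, array([ 530.2, -347.6,   -3.4]))]
pocket [(0.6, array([479.8,  29.5,  58. ]))]
```

Pot centre is within a few mm of the mat centre. Lowering about 38 mm, slowing near the surface.

>>> play_rows(increments=[[-1,[0,0,6],0],[-1,[0,0,8],0],[-1,[0,0,8],0],[-1,[0,0,6],0],[-1,[0,0,4],0],[-1,[0,0,2],0],[-1,[0,0,2],0],[-1,[0,0,1],0],[-1,[0,0,1],0],[-1,[0,0,0],0]])

```text
time: 10.2
tool_pos: [508.0, 298.2, 101.4]
tcp_rot: [180.0, 0.0, -165.7]
ft_force: [-0.2, -0.4, -5.4]
finger_gap: 7.7
grip_force: 68.3
```

>>> play_rows(increments=[[-1,[0,0,0.8],0],[-1,[0,0,0.8],0],[-1,[0,0,0.6],0],[-1,[0,0,0],0]])

```text
time: 10.53
tool_pos: [508.1, 298.2, 99.5]
tcp_rot: [180.0, 0.0, -165.7]
ft_force: [-0.2, -1.4, -2.4]
finger_gap: 7.3
grip_force: 68.6
```

>>> play_rows(increments=[[-1,[0,0,0.6],0],[-1,[0,0,0.4],0],[-1,[0,0,0],0]])

```text
time: 10.78
tool_pos: [508.7, 298.3, 99.4]
tcp_rot: [180.0, 0.1, -165.7]
ft_force: [-1.1, -2.8, 5.1]
finger_gap: 7.8
grip_force: 69.4
```

Landed (force is now upward). Opening and rising.

>>> play_rows(increments=[[-0.6,[0,0,0],0],[-0.4,[0,0,0],0],[0,[0,0,0],0],[0.4,[0,0,0],0],[0.4,[0,0,0],0],[0.4,[0,0,0],0]])

```text
time: 11.28
tool_pos: [507.8, 298.2, 98.0]
tcp_rot: [180.0, -0.0, -165.7]
ft_force: [0.2, -0.6, 0.4]
finger_gap: 59.8
grip_force: 0.0
```

>>> play_rows(increments=[[0.4,[0,0,-8],0],[0.4,[0,0,-20],0],[0.4,[0,0,-25],0],[0.4,[0,0,-25],0],[0.4,[0,0,-25],0],[0.4,[0,0,-15],0],[0.4,[0,0,0],0]])

```text
time: 11.87
tool_pos: [510.0, 299.2, 221.9]
tcp_rot: [179.9, 0.5, -165.7]
ft_force: [0.8, 0.2, 0.8]
finger_gap: 60.0
grip_force: 0.0
```

Run:
```python
from h import *
x=sense();print(x["tool_pos"],x["tcp_rot"],x["ft_force"],x["finger_gap"],x["joint_pos"])
s=snapshot("top");save(s,"top2");pp(s,["pot_handle","pot_foot","mat","warmer","pocket","rest","cap_yellow_knob","cap_yellow_foot","cap_pink_knob"])
s=snapshot("scene");save(s,"scene2");pp(s,["pot_handle","pot_foot","mat","warmer","pocket","rest","cap_yellow_knob","cap_yellow_foot"])
```

```text
[510.  299.2 221.9] [ 179.9    0.5 -165.7] [0.8 0.2 0.8] 59.979014598319274 [ 25.4   5.9  87.9   0.   85.7 -78.9]
pot_handle [(0.58, array([509.7, 299.3, 116.5])), (0.4, array([ 527. , -347.8,    2.8]))]
pot_foot [(0.44, array([508.9, 299.6,   6.2]))]
mat [(0.92, array([357.7, 468.1,  -2.4])), (0.91, array([512.7, 296.7,   0.8]))]
warmer [(0.82, array([477.5,  30.4,   0.6]))]
pocket [(0.86, array([477.8,  34.9,  54.2]))]
rest []
cap_yellow_knob [(0.79, array([ 331.7, -297.2,   30.2])), (0.59, array([687.4, 348.4,  -4. ])), (0.54, array([ 488.6, -306.4,   65.6]))]
cap_yellow_foot [(0.72, array([ 477. , -325. ,   54.7])), (0.67, array([ 330.4, -301.2,   -2.4]))]
cap_pink_knob [(0.77, array([ 577. , -371.2,   69.6])), (0.24, array([509.6, 298.2, 116.1]))]
pot_handle [(0.59, array([509. , 297. , 116.2]))]
pot_foot [(0.76, array([506.6, 298.2,   9.2]))]
mat [(0.86, array([508.9, 298.7,   2.3])), (0.69, array([360.8, 469.3,  -0.9]))]
warmer [(0.62, array([476.4,  36.1,   4.5]))]
pocket []
rest [(0.64, array([ 527.5, -345.4,    0.5]))]
cap_yellow_knob [(0.65, array([ 333. , -294.4,   29.7])), (0.55, array([ 490.7, -301.1,   68.2]))]
cap_yellow_foot [(0.76, array([ 337.6, -296. ,    1.8])), (0.64, array([ 480.1, -327.2,   56. ]))]
```

Pot is standing on the mat at about (509,298) and released. Heading over the pocket for a close look on the way.

>>> play_rows(increments=[[0.4,[6,-15,0],0],[0.4,[10,-31,0],0],[0.4,[11,-31,0],0],[0.4,[11,-31,0],0],[0.4,[11,-31,0],0],[0.4,[11,-31,0],0],[0.4,[10,-31,0],0],[0.4,[9,-31,0],0],[0.4,[5,-19,0],0],[0.4,[0,0,0],0],[0.4,[0,0,0],0]])

```text
time: 13.73
tool_pos: [488.7, 33.4, 216.3]
tcp_rot: [180.0, 0.0, -165.8]
ft_force: [0.3, 0.8, -0.9]
finger_gap: 59.7
grip_force: 0.0
```

Run:
```python
from h import *
s=snapshot("wrist");save(s,"w3");pp(s,["pocket","warmer"])
x=sense();print(x["tool_pos"],x["tcp_rot"])
```

```text
pocket [(0.82, array([478.2,  33. ,  57.9]))]
warmer [(0.93, array([473.3,  32.2,   0.2]))]
[488.6  35.1 216.1] [ 180.     0.  -165.6]
```

View pics/w3.png

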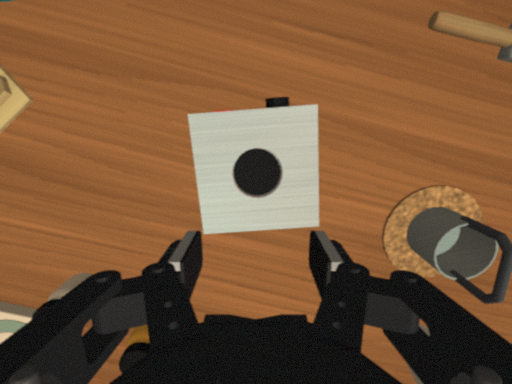

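The wrist view shows the open black pocket centred near (257,172). The pot stands upright on the mat near (440,240). I'll fit the pocket, then go to the cap.

Run:
```python
from h import *
s=snapshot("wrist");g=cv2.cvtColor(s["color"],cv2.COLOR_RGB2GRAY)
m=(g[135:210,215:300]<90).astype(np.uint8);c=max(cv2.findContours(m,0,1)[0],key=cv2.contourArea)
p=c[:,0,:]+[215,135]
W=np.array([onz(s,*q,56)[:2] for q in p]).astype(np.float32)
print(cv2.fitEllipse(W),cv2.minEnclosingCircle(W),W.min(0),W.max(0))
W=np.array([onz(s,*q,52)[:2] for q in p]).astype(np.float32);print(cv2.fitEllipse(W))
```

```text
((476.3819885253906, 33.29689025878906), (52.723045349121094, 53.07438659667969), 139.6176300048828) ((476.37255859375, 33.21304702758789), 27.163204193115234) [449.4   6.7] [503.3  60.4]
((477.0948791503906, 33.475887298583984), (53.42095947265625, 53.776947021484375), 139.61727905273438)
```

>>> play_rows(increments=[[0.4,[4,-15,0],0],[0.4,[6,-29,1],0],[0.4,[7,-30,2],0],[0.4,[7,-30,2],0],[0.4,[7,-30,2],0],[0.4,[7,-30,2],0],[0.4,[7,-30,2],0],[0.4,[7,-30,2],0],[0.4,[7,-30,2],0],[0.4,[7,-30,1],0],[0.4,[6,-25,0],0],[0.4,[3,-14,0],0]])

```text
time: 14.93
tool_pos: [496.1, -299.0, 199.7]
tcp_rot: [-180.0, -0.0, -165.7]
ft_force: [0.7, 0.1, -0.3]
finger_gap: 60.4
grip_force: 0.0
```

>>> play_rows(increments=[[0.4,[0,0,0],0.123],[0.4,[0,0,0],0.123],[0.4,[0,0,0],0.123],[0.4,[0,0,0],0.123],[0.4,[0,0,0],0.123],[0.4,[0,0,0],0.123],[0.4,[0,0,0],0.123],[0.4,[0,0,0],0.123],[0.4,[0,0,0],0.123],[0.4,[0,0,0],0.123]])

```text
time: 15.77
tool_pos: [496.6, -295.9, 200.0]
tcp_rot: [180.0, -0.0, 123.6]
ft_force: [0.3, -0.5, -0.1]
finger_gap: 59.9
grip_force: 0.0
```

>>> play_rows(increments=[[0.4,[0,0,0],0.123],[0.4,[0,0,0],0.123],[0.4,[0,0,0],0.123],[0.4,[0,0,0],0.123],[0.4,[0,0,0],0.123],[0.4,[0,0,0],0.123],[0.4,[0,0,0],0.123],[0.4,[0,0,0],0.123],[0.4,[0,0,0],0.123],[0.4,[0,0,0],0.123],[0.4,[0,0,0],0],[0.4,[0,0,0],0]])

```text
time: 16.77
tool_pos: [496.5, -296.3, 200.1]
tcp_rot: [-180.0, -0.0, 53.7]
ft_force: [-0.2, -0.6, 0.1]
finger_gap: 60.0
grip_force: 0.0
```

Run:
```python
from h import *
s=snapshot("wrist");save(s,"w4");pp(s,["cap_yellow_knob","cap_yellow_foot","cap_pink_knob","rest"])
x=sense();print(x["tool_pos"],x["tcp_rot"])
```

```text
cap_yellow_knob [(0.69, array([ 497.7, -304.7,   68.3])), (0.55, array([ 328.7, -299.7,   33.9]))]
cap_yellow_foot [(0.93, array([ 474.7, -327.4,   52. ])), (0.87, array([ 333.1, -294.4,   -1.2])), (0.15, array([ 580.8, -370.5,   66.8]))]
cap_pink_knob [(0.66, array([ 581.9, -372.4,   65.7]))]
rest [(0.33, array([ 473.1, -327.6,   52.7]))]
[ 496.  -297.1  200.1] [-180.    -0.    53.5]
```

View pics/w4.png

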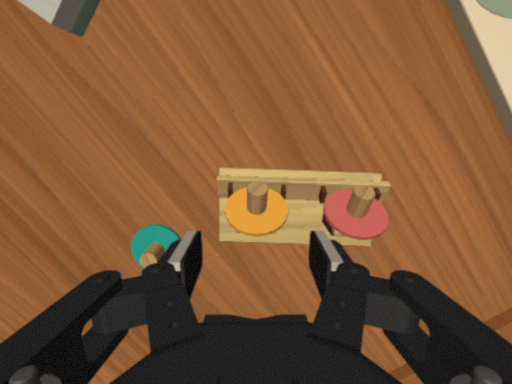

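Yellow cap's knob is at (257,185–210), leaning towards image-up (tool +x). Its fingers are well aligned with the rest, and pink's knob is at (362,200). I'll check the knob position by projection.

Run:
```python
from h import *
s=snapshot("wrist");x=sense();print(x["tool_pos"],x["tcp_rot"])
print("rest edge",[onz(s,*p,20) for p in((218,172),(380,175))])
a,b=onz(s,218,172,20),onz(s,380,175,20);print(np.degrees(np.arctan2(*(b-a)[1::-1])))
t=np.array([np.cos(np.radians(53)),np.sin(np.radians(53)),0]);ax=.866*t+np.array([0,0,.5])
for f in ([477,-326,54.5],[475,-327,53]):
    f=np.array(f);print(f,"end",proj(s,f+46*ax),"base",proj(s,f+16*ax),"knob",f+31*ax)
hsv=cv2.cvtColor(s["color"],cv2.COLOR_RGB2HSV)
m=((abs(hsv[...,0].astype(int)-20)<5)&(hsv[...,1]>180)&(hsv[...,2]>180)).astype(np.uint8)
m[:, :210]=0;m[:,300:]=0;v,u=np.nonzero(m);print("yellow",u.min(),u.max(),v.min(),v.max(),len(u))
up=np.array([0,0,1.]);lat=np.cross(ax,t);lat/=np.linalg.norm(lat);n2=np.cross(ax,lat)
for f in ([477,-326,54.5],[475,-327,53]):
    c=np.array(f)+16*ax;P=np.array([proj(s,c+35*(np.cos(k)*lat+np.sin(k)*n2)) for k in np.linspace(0,6.28,60)]);print(P.min(0),P.max(0))
cv2.imwrite('pics/c5.png',cv2.resize(cv2.cvtColor(s["color"],4)[150:260,200:400],(800,440),interpolation=2))
```

```text
[ 496.  -297.2  200.1] [-180.    -0.    53.5]
rest edge [array([ 463.4, -262.9,   20. ]), array([ 619.5, -383.3,   20. ])]
-37.63252324497887
[ 477.  -326.    54.5] end [259. 185.] base [258.5 205.1] knob [ 493.2 -304.6   70. ]
[ 475 -327   53] end [257.9 186.6] base [257.5 206.4] knob [ 491.2 -305.6   68.5]
yellow 226 286 187 233 1793
[226.2 183.3] [290.7 231. ]
[225.5 184.6] [289.6 232.2]
```

View pics/c5.png

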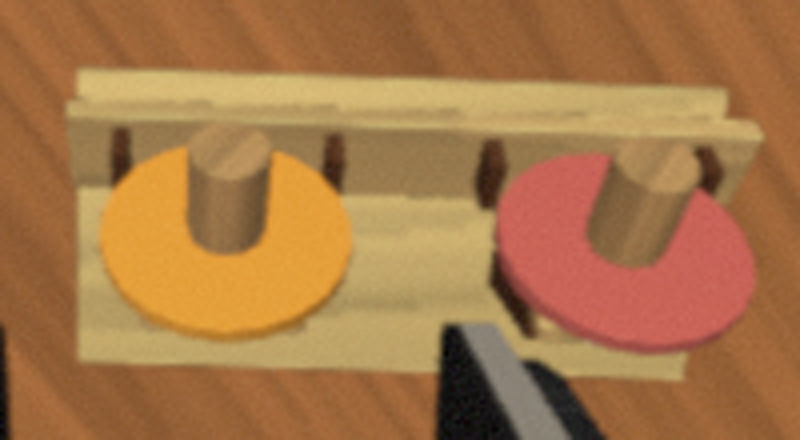

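>>> play_rows(increments=[[0.4,[-4.3,0.9,10],0.02],[0.4,[0,0,20],0],[0.4,[0,0,20],0],[0.4,[0,0,20],0],[0.4,[0,0,20],0],[0.4,[0,0,18],0],[0.4,[0,0,15],0],[0.4,[0,0,12],0],[0.4,[0,0,8],0],[0.4,[0,0,0],0],[0.4,[0,0,0],0]])

```text
time: 17.98
tool_pos: [493.9, -301.3, 56.9]
tcp_rot: [-180.0, 0.0, 52.2]
ft_force: [-0.1, -0.7, 0.3]
finger_gap: 59.4
grip_force: 0.0
```

>>> play_rows(increments=[[0,[0,0,0],0],[-0.3,[0,0,0],0],[-1,[0,0,0],0],[-1,[0,0,0],0],[-1,[0,0,0],0],[-1,[0,0,0],0],[-1,[0,0,0],0]], force=25)

```text
time: 18.57
tool_pos: [494.9, -301.7, 58.2]
tcp_rot: [179.9, -0.0, 52.2]
ft_force: [0.1, 0.8, 6.1]
finger_gap: 21.4
grip_force: 25.6
```

>>> play_rows(increments=[[-1,[1,0,-3],0],[-1,[2,0,-6],0],[-1,[2,0,-10],0],[-1,[0,0,-14],0],[-1,[0,0,-16],0],[-1,[0,0,-16],0],[-1,[0,0,-16],0],[-1,[0,0,-12],0],[-1,[0,0,-8],0],[-1,[0,0,0],0]], force=30)

```text
time: 19.4
tool_pos: [498.3, -298.0, 160.8]
tcp_rot: [179.8, -0.0, 52.3]
ft_force: [0.7, -0.4, -0.3]
finger_gap: 20.6
grip_force: 29.4
```

Run:
```python
from h import *
x=sense();print(x["tool_pos"],x["tcp_rot"],x["finger_gap"],x["grip_force"],x["ft_force"])
for n in("scene","wrist"):
    s=snapshot(n);pp(s,["cap_yellow_knob","cap_yellow_foot","cap_pink_knob"])
    if n=="scene":
        u,v=proj(s,x["tool_pos"]).astype(int);a=s["color"][v-60:v+60,u-80:u+80,::-1]
    else:b=s["color"][:,:,::-1]
cv2.imwrite('pics/c6.png',np.hstack([cv2.resize(a,(400,300)),cv2.resize(b,(400,300))]))
```

```text
[ 498.3 -298.   160.8] [179.8  -0.   52.3] 20.59551737555421 29.370499849319458 [ 0.7 -0.4 -0.3]
cap_yellow_knob [(0.59, array([ 332. , -296.1,   29.7])), (0.56, array([ 493.4, -299.9,  169.4]))]
cap_yellow_foot [(0.51, array([ 483.1, -322.2,  161.6])), (0.48, array([ 332.2, -300.3,    4.1]))]
cap_pink_knob [(0.72, array([766.9, -55.6,  -0.8])), (0.54, array([ 579.8, -370.9,   67.1])), (0.29, array([516.5, 553.6,  -0.5]))]
cap_yellow_knob [(0.87, array([ 330. , -299.8,   31.6])), (0.85, array([ 495. , -300.7,  162.8]))]
cap_yellow_foot [(0.83, array([ 331.9, -294.8,   -1. ])), (0.56, array([ 475.5, -323.9,  144.7]))]
cap_pink_knob [(0.83, array([ 581.6, -370.4,   69.2]))]
```

View pics/c6.png

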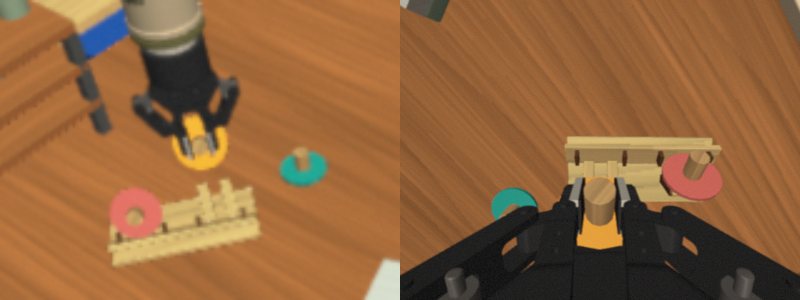

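The cap is held firm in the wrist view, still tilted about 60°, and pink is untouched. The tool can only turn about its own axis, so I'll set the flange edge on clear table and let the cap tip upright (its centre of mass lies behind the edge), then regrasp.

>>> play_rows(increments=[[-1,[8,-6,0],0],[-1,[17,-12.5,0],0],[-1,[20,-15,0],0],[-1,[20,-15,0],0],[-1,[20,-15,4],0],[-1,[12,-9,8],0],[-1,[5,-4,12],0],[-1,[0,0,18],0],[-1,[0,0,20],0],[-1,[0,0,20],0],[-1,[0,0,18],0],[-1,[0,0,12],0]])

```text
time: 20.8
tool_pos: [497.6, -169.3, 43.3]
tcp_rot: [-179.8, 0.0, 52.2]
ft_force: [-0.3, 0.8, -1.5]
finger_gap: 20.8
grip_force: 29.5
```

>>> play_rows(increments=[[-1,[0,0,6],0],[-1,[0,0,3],0],[-1,[0,0,2],0],[-1,[0,0,1],0],[-1,[0,0,0],0],[-1,[0,0,0],0]])

```text
time: 21.3
tool_pos: [499.8, -170.2, 35.0]
tcp_rot: [179.9, -0.0, 52.2]
ft_force: [-0.1, 0.4, -1.0]
finger_gap: 20.6
grip_force: 29.5
```

>>> play_rows(increments=[[-1,[0,0,1.5],0],[-1,[0,0,1.5],0],[-1,[0,0,1],0],[-1,[0,0,0],0]])

```text
time: 21.63
tool_pos: [499.6, -170.0, 30.7]
tcp_rot: [179.9, -0.0, 52.2]
ft_force: [-0.6, 0.8, 4.1]
finger_gap: 21.1
grip_force: 29.9
```

Run:
```python
from h import *
x=sense();print(x["tool_pos"],x["ft_force"])
s=snapshot("scene");pp(s,["cap_yellow_knob","cap_yellow_foot"])
```

```text
[ 499.6 -170.    30.7] [-0.6  0.8  4.1]
cap_yellow_knob [(0.61, array([ 332.9, -293.7,   31.2])), (0.48, array([ 496.4, -171.9,   41.1]))]
cap_yellow_foot [(0.67, array([ 482.9, -195.6,   26.3])), (0.41, array([ 334.4, -296.8,    2.1]))]
```

Edge is touching (4 N). Releasing.

>>> play_rows(increments=[[-0.4,[0,0,0],0],[-0.3,[0,0,0],0],[-0.1,[0,0,0],0],[0.2,[0,0,0],0],[0.4,[0,0,0],0],[0.4,[0,0,0],0],[0.4,[0,0,0],0],[0.4,[0,0,0],0]])

```text
time: 22.45
tool_pos: [499.1, -169.8, 30.0]
tcp_rot: [-180.0, 0.0, 52.2]
ft_force: [-0.4, -0.5, 0.3]
finger_gap: 59.8
grip_force: 0.0
```

>>> play_rows(increments=[[0.4,[0,0,-15],0],[0.4,[0,0,-25],0],[0.4,[0,0,-30],0],[0.4,[0,0,-25],0],[0.4,[0,0,-10],0],[0.4,[0,0,0],0],[0.4,[0,0,0],0]])

```text
time: 23.03
tool_pos: [499.2, -169.9, 134.8]
tcp_rot: [180.0, -0.0, 52.2]
ft_force: [0.3, 0.3, -0.9]
finger_gap: 59.8
grip_force: 0.0
```

Run:
```python
from h import *
x=sense();print(x["tool_pos"],x["tcp_rot"],x["ft_force"])
s=snapshot("scene");pp(s,["cap_yellow_knob","cap_yellow_foot","cap_pink_knob"])
s=snapshot("wrist");save(s,"w7");pp(s,["cap_yellow_knob","cap_yellow_foot"])
```

```text
[ 499.2 -169.9  134.8] [180.   -0.   52.2] [ 0.3  0.3 -0.9]
cap_yellow_knob [(0.77, array([ 468. , -204. ,   33.8])), (0.56, array([ 333.6, -296.8,   29.6]))]
cap_yellow_foot [(0.72, array([ 469.9, -205.9,    2.7])), (0.51, array([ 467.6, -203.5,   30. ])), (0.43, array([ 335.5, -296.5,    0.7]))]
cap_pink_knob []
cap_yellow_knob []
cap_yellow_foot [(0.78, array([ 467.2, -205. ,   -2.5]))]
```

View pics/w7.png

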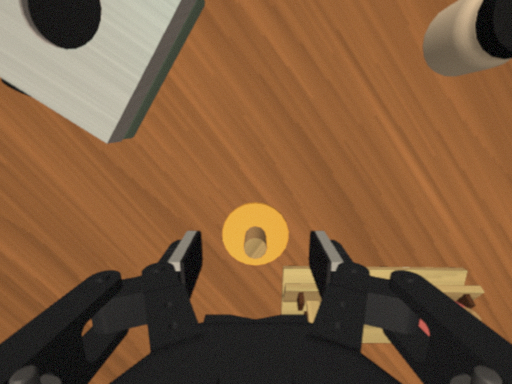

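The cap stands upright on its plug, flange centred near (255,234), with the knob up. Refining its centre numerically, since all my picture views are used.

```bash
cat >> h.py <<'E'
def flange(s,uv,z,r=45):
    hsv=cv2.cvtColor(s["color"],cv2.COLOR_RGB2HSV).astype(int)
    m=((abs(hsv[...,0]-20)<6)&(hsv[...,1]>170)&(hsv[...,2]>150)).astype(np.uint8)
    k=np.zeros_like(m);cv2.circle(k,(int(uv[0]),int(uv[1])),r,1,-1);m*=k
    c=max(cv2.findContours(m,0,1)[0],key=cv2.contourArea)[:,0]
    W=np.array([onz(s,*q,z)[:2] for q in c]).astype(np.float32);h=cv2.convexHull(W)
    return cv2.fitEllipse(h),cv2.minEnclosingCircle(W)
E
python3 - <<'E'
from h import *
for n in("wrist","top","scene"):
    s=snapshot(n);uv=proj(s,[468,-204.5,16]);print(n,uv,flange(s,uv,15,45 if n=="wrist" else 25))
x=sense();print(x["tool_pos"])
s=snapshot("top");p=proj(s,[477,33.3,56]);g=cv2.cvtColor(s["color"],7)
u0,v0=int(p[0])-20,int(p[1])-20
m=(g[v0:v0+40,u0:u0+40]<90).astype(np.uint8);m[:5]=0;c=max(cv2.findContours(m,0,1)[0],key=cv2.contourArea)[:,0]+[u0,v0]
print("pocket top",cv2.fitEllipse(np.array([onz(s,*q,55)[:2] for q in c]).astype(np.float32)))
E
```

```text
wrist [254.4 234.1] (((467.2294616699219, -204.96861267089844), (70.74159240722656, 71.77608489990234), 152.1397705078125), ((467.0497131347656, -204.82810974121094), 36.15878677368164))
top [349.  217.8] (((457.89337158203125, -229.5204315185547), (20.77362823486328, 58.25801086425781), 66.3260269165039), ((458.4049072265625, -225.73776245117188), 28.120206832885742))
scene [187.7 160.3] (((469.2803955078125, -205.52557373046875), (75.49374389648438, 79.19567108154297), 141.4923858642578), ((469.3966369628906, -205.1939239501953), 39.97943115234375))
[ 498.9 -169.8  134.7]
pocket top ((478.173583984375, 32.0698127746582), (48.52937698364258, 50.50701141357422), 80.30843353271484)
```

>>> play_rows(increments=[[0.4,[-10,-0.8,0],0],[0.4,[-19,-1.3,0],0],[0.4,[-13,-0.9,6],0],[0.4,[-5,-0.3,14],0],[0.4,[0,0,18],0],[0.4,[0,0,20],0],[0.4,[0,0,20],0],[0.4,[0,0,16],0],[0.4,[0,0,10],0],[0.4,[0,0,6],0],[0.4,[0,0,2.5],0],[0.4,[0,0,0],0]])

```text
time: 24.58
tool_pos: [467.6, -205.2, 22.5]
tcp_rot: [-180.0, 0.0, 52.2]
ft_force: [1.1, -0.6, 0.2]
finger_gap: 59.7
grip_force: 0.0
```

>>> play_rows(increments=[[0,[0,0,0],0],[-0.3,[0,0,0],0],[-1,[0,0,0],0],[-1,[0,0,0],0],[-1,[0,0,0],0],[-1,[0,0,0],0],[-1,[0,0,0],0]], force=50)

```text
time: 25.17
tool_pos: [468.6, -205.4, 23.7]
tcp_rot: [179.9, -0.0, 52.3]
ft_force: [-1.7, 1.4, 7.1]
finger_gap: 19.9
grip_force: 48.8
```

>>> play_rows(increments=[[-1,[0,0,-3],0],[-1,[0,0,-10],0],[-1,[0,0,-18],0],[-1,[0,0,-22],0],[-1,[0,0,-22],0],[-1,[0,0,-18],0],[-1,[0,0,-7],0],[-1,[0,0,0],0],[-1,[0,0,0],0]])

```text
time: 25.92
tool_pos: [467.7, -205.0, 122.5]
tcp_rot: [180.0, -0.0, 52.2]
ft_force: [-0.5, 0.0, -0.3]
finger_gap: 20.0
grip_force: 48.9
```

Run:
```python
from h import *
x=sense();p=x["tool_pos"];print(p,x["tcp_rot"],x["ft_force"],x["finger_gap"],x["grip_force"])
for n in("wrist","scene"):
    s=snapshot(n);c=p+[0,0,-4];uv=proj(s,c);print(n,uv,flange(s,uv,p[2]-4.5,60 if n=="wrist" else 30));pp(s,["cap_yellow_knob","cap_yellow_foot"])
```

```text
[ 467.7 -205.   122.5] [180.   -0.   52.2] [-0.5  0.  -0.3] 19.998302317033772 48.92583668231964
wrist [258.1 239.5] (((467.0827331542969, -203.00148010253906), (66.49578094482422, 69.63288116455078), 125.83692932128906), ((467.5959777832031, -201.8494110107422), 33.96958541870117))
cap_yellow_knob [(0.68, array([ 467.5, -204.5,  124.6]))]
cap_yellow_foot []
scene [183.1 138.6] (((473.9078063964844, -195.88555908203125), (66.35846710205078, 73.5636978149414), 25.269535064697266), ((474.9290771484375, -195.59555053710938), 36.95077133178711))
cap_yellow_knob [(0.74, array([ 465.8, -199.4,  128.4])), (0.51, array([ 334.3, -296.9,   31.8]))]
cap_yellow_foot [(0.71, array([ 471.7, -205.3,   97.1])), (0.58, array([ 337.5, -295.5,    2.6])), (0.42, array([734. , 158.6,   0.7]))]
```

>>> play_rows(increments=[[-1,[8,-6,0],0],[-1,[16,-11,0],0],[-1,[24,-17,0],0],[-1,[26,-19,0],0],[-1,[26,-19,0],0],[-1,[26,-19,0],0],[-1,[26,-18,0],0],[-1,[20,-14,0],0],[-1,[14,-10,0],0],[-1,[8,-5.7,0],0],[-1,[0,0,0],0],[-1,[0,0,0],0]])

```text
time: 27.22
tool_pos: [476.7, 33.4, 122.4]
tcp_rot: [-180.0, 0.0, 52.3]
ft_force: [-0.1, -0.9, -0.8]
finger_gap: 19.8
grip_force: 49.0
```

>>> play_rows(increments=[[-1,[0,0,6],0],[-1,[0,0,12],0],[-1,[0,0,8],0],[-1,[0,0,4],0],[-1,[0,0,0],0],[-1,[0,0,0],0]])

```text
time: 27.72
tool_pos: [476.3, 33.0, 91.9]
tcp_rot: [-179.9, 0.1, 52.2]
ft_force: [0.4, 0.4, -0.4]
finger_gap: 20.2
grip_force: 49.0
```

Run:
```python
from h import *
x=sense();p=x["tool_pos"];print(p,x["tcp_rot"],x["ft_force"],x["finger_gap"],x["grip_force"])
for n in("scene","top"):
    s=snapshot(n);c=p+[0,0,-4.5];uv=proj(s,c);print(n,uv,flange(s,uv,p[2]-5,30));pp(s,["cap_yellow_knob","cap_yellow_foot","pocket","warmer"])
```

```text
[476.3  33.   91.9] [-179.9    0.1   52.2] [ 0.4  0.4 -0.4] 20.18903425583997 48.96412253379822
scene [239.9 178.9] (((482.06280517578125, 37.114479064941406), (62.381065368652344, 66.96894073486328), 134.73577880859375), ((483.49053955078125, 37.660457611083984), 32.66817855834961))
cap_yellow_knob [(0.51, array([474.9,  36.6,  98.3])), (0.5, array([ 332.2, -297.7,   29.9]))]
cap_yellow_foot [(0.79, array([478.2,  33.9,  68.7])), (0.46, array([ 336.2, -297.4,    3.5]))]
pocket [(0.71, array([478.7,  29.3,  53.5]))]
warmer [(0.56, array([476.9,  34.5,   3. ]))]
top [275.7 211.6] (((448.1947937011719, 28.96038818359375), (0.0006986538646742702, 4.018529891967773), 1.2200255393981934), ((448.1387939453125, 31.578937530517578), 5.9756340980529785))
cap_yellow_knob [(0.8, array([ 332.3, -296.5,   30.7]))]
cap_yellow_foot [(0.84, array([ 331.6, -303. ,   -0.8]))]
pocket [(0.89, array([476.5,  29.5,  54.6])), (0.57, array([506.7, 293.4,   7.5]))]
warmer [(0.94, array([475.4,  27.8,   1.4]))]
```

>>> play_rows(increments=[[-1,[0,0,4],0],[-1,[0,0,4],0],[-1,[0,0,2],0],[-1,[0,0,1.5],0],[-1,[0,0,1],0],[-1,[0,0,1],0],[-1,[0,0,0.5],0],[-1,[0,0,0],0]])

```text
time: 28.88
tool_pos: [476.9, 33.3, 78.5]
tcp_rot: [180.0, 0.0, 52.2]
ft_force: [1.0, 0.3, -1.4]
finger_gap: 20.3
grip_force: 49.0
```

>>> play_rows(increments=[[-1,[0,0,0.5],0],[-1,[0,0,0.5],0],[-1,[0,0,0.5],0],[-1,[0,0,0],0]])

```text
time: 29.22
tool_pos: [476.8, 33.3, 77.0]
tcp_rot: [180.0, 0.0, 52.2]
ft_force: [0.2, 0.0, -0.9]
finger_gap: 20.0
grip_force: 49.0
```

No contact yet and the lateral force is nil, so the plug should be just inside the mouth. Continuing.

>>> play_rows(increments=[[-1,[0,0,0.7],0],[-1,[0,0,0.7],0],[-1,[0,0,0.7],0],[-1,[0,0,0],0]])

```text
time: 29.55
tool_pos: [476.8, 33.3, 74.9]
tcp_rot: [180.0, 0.0, 52.2]
ft_force: [0.1, 1.1, -1.3]
finger_gap: 20.3
grip_force: 48.9
```

>>> play_rows(increments=[[-1,[0,0,0.7],0],[-1,[0,0,0.7],0],[-1,[0,0,0.7],0],[-1,[0,0,0],0]])

```text
time: 29.88
tool_pos: [477.0, 33.3, 73.3]
tcp_rot: [180.0, -0.0, 52.2]
ft_force: [-1.9, 0.0, 4.6]
finger_gap: 20.1
grip_force: 49.6
```

Contact is about 5 mm below the mouth, which fits the follower plate. Pressing.

>>> play_rows(increments=[[-1,[0,0,0.8],0],[-1,[0,0,0.8],0],[-1,[0,0,0.8],0],[-1,[0,0,0.8],0],[-1,[0,0,0],0],[-1,[0,0,0],0]], force=80)

```text
time: 30.38
tool_pos: [477.0, 33.3, 70.1]
tcp_rot: [180.0, -0.0, 52.2]
ft_force: [-2.0, 0.4, 4.6]
finger_gap: 19.0
grip_force: 78.1
```

>>> play_rows(increments=[[-1,[0,0,0.6],0],[-1,[0,0,0.6],0],[-1,[0,0,0.6],0],[-1,[0,0,0],0],[-1,[0,0,0],0]])

```text
time: 30.8
tool_pos: [477.0, 33.3, 69.7]
tcp_rot: [180.0, 0.0, 52.3]
ft_force: [-11.5, 1.1, 21.0]
finger_gap: 19.4
grip_force: 80.4
```

Force jumped to 21 N at the expected home height. Releasing, then I'll press on the knob's top with shut fingers to make sure.

>>> play_rows(increments=[[-0.3,[0,0,-0.5],0],[0,[0,0,0],0],[0,[0,0,0],0],[0,[0,0,0],0],[0,[0,0,-10],0],[0,[0,0,-25],0],[0,[0,0,-25],0],[0,[0,0,-10],0],[-1,[0,0,0],0],[-1,[0,0,0],0],[-1,[0,0,0],0]])

```text
time: 31.72
tool_pos: [476.1, 33.3, 137.1]
tcp_rot: [-179.9, 0.1, 52.2]
ft_force: [0.7, -0.5, -0.4]
finger_gap: 7.3
grip_force: 0.0
```

Run:
```python
from h import *
x=sense();p=x["tool_pos"];print(p,x["ft_force"],x["finger_gap"])
for n in("scene","top","wrist"):
    s=snapshot(n);uv=proj(s,[477,33.3,62]);print(n,uv,flange(s,uv,61,60 if n=="wrist" else 30));pp(s,["cap_yellow_knob","cap_yellow_foot","pot_foot","cap_pink_knob"])
```

```text
[476.1  33.3 137.1] [ 0.7 -0.5 -0.4] 7.311193508072498
scene [240.2 184.4] (((478.9249572753906, 33.899391174316406), (63.16138458251953, 64.44723510742188), 122.24420928955078), ((478.87188720703125, 33.9861946105957), 32.56187057495117))
cap_yellow_knob [(0.77, array([477.6,  36.4,  77.3])), (0.48, array([ 332.6, -294.6,   30.7]))]
cap_yellow_foot [(0.89, array([482. ,  35. ,  50.3])), (0.61, array([ 334.5, -296.2,   -1.1]))]
pot_foot [(0.82, array([506.5, 298.4,  13.1]))]
cap_pink_knob [(0.61, array([ 577.1, -372.2,   67.1]))]
top [275.1 212.1] (((450.1507873535156, 26.926721572875977), (6.777601718902588, 23.74806022644043), 6.9501142501831055), ((450.0858154296875, 25.493255615234375), 11.122536659240723))
cap_yellow_knob [(0.67, array([ 330.2, -295.9,   29.9])), (0.61, array([472.8,  32.3,  79. ]))]
cap_yellow_foot [(0.76, array([ 330.2, -300.1,   -3.4])), (0.6, array([479.2,  36.6,  48. ]))]
pot_foot [(0.78, array([508.4, 298.3,   7.3])), (0.67, array([518.4, 546.8,  -1.9])), (0.64, array([474.9,  31.6,  75.9]))]
cap_pink_knob [(0.84, array([ 576.3, -374.2,   67.1]))]
wrist [257.3 203.3] (((475.70391845703125, 33.879425048828125), (67.11627197265625, 68.38733673095703), 142.80316162109375), ((475.9193420410156, 33.86244583129883), 34.222267150878906))
cap_yellow_knob [(0.93, array([481.7,  34.3,  74.8]))]
cap_yellow_foot [(0.62, array([474.9,  29.6,  42.7]))]
pot_foot []
cap_pink_knob []
```

>>> play_rows(increments=[[-1,[0,0,8],0],[-1,[0,0,14],0],[-1,[0,0,10],0],[-1,[0,0,6],0],[-1,[0,0,3],0],[-1,[0,0,1.5],0],[-1,[0,0,0.5],0],[-1,[0,0,0],0]])

```text
time: 33.13
tool_pos: [477.1, 33.3, 95.7]
tcp_rot: [180.0, -0.0, 52.2]
ft_force: [-0.3, 0.1, 0.2]
finger_gap: -0.2
grip_force: 0.0
```

>>> play_rows(increments=[[-1,[0,0,0.7],0],[-1,[0,0,0.7],0],[-1,[0,0,0.6],0],[-1,[0,0,0],0]])

```text
time: 33.47
tool_pos: [476.9, 33.3, 93.5]
tcp_rot: [180.0, -0.0, 52.2]
ft_force: [-0.6, 1.0, -0.2]
finger_gap: -0.2
grip_force: 0.0
```

>>> play_rows(increments=[[-1,[0,0,0.7],0],[-1,[0,0,0.7],0],[-1,[0,0,0.6],0],[-1,[0,0,0],0]])

```text
time: 33.8
tool_pos: [477.0, 33.3, 92.0]
tcp_rot: [180.0, -0.0, 52.2]
ft_force: [-3.8, -0.5, 6.5]
finger_gap: -0.3
grip_force: 3.3
```

>>> play_rows(increments=[[-1,[0,0,0.4],0],[-1,[0,0,0.4],0],[-1,[0,0,0],0]])

```text
time: 34.05
tool_pos: [477.1, 33.3, 92.0]
tcp_rot: [180.0, 0.0, 52.2]
ft_force: [-8.0, -0.4, 13.9]
finger_gap: 0.1
grip_force: 6.9
```

The knob top is solid at 92.0 mm, which is exactly the home height, under 14 N (twice the plate's resistance). Retreating and handing in.

>>> play_rows(increments=[[-1,[0,0,-5],0],[-1,[0,0,-20],0],[-1,[0,0,-30],0],[-1,[0,0,-30],0],[-1,[0,0,-20],0],[-1,[0,0,0],0],[-1,[0,0,0],0],[-1,[0,0,0],0]])

```text
time: 34.72
tool_pos: [476.5, 33.3, 194.9]
tcp_rot: [-180.0, 0.0, 52.2]
ft_force: [-0.5, -0.3, -0.8]
finger_gap: 0.2
grip_force: 0.0
```

Run:
```python
from h import *
x=sense();print(x["tool_pos"],x["ft_force"])
s=snapshot("scene");pp(s,["cap_yellow_knob","cap_yellow_foot","pot_foot","pot_handle","cap_pink_knob"])
uv=proj(s,[477,33.3,62]);print(flange(s,uv,61,30))
print(hand_in())
```

```text
[476.5  33.3 194.9] [-0.5 -0.3 -0.8]
cap_yellow_knob [(0.76, array([477.8,  36.3,  76.5])), (0.53, array([ 333.9, -295. ,   30.1]))]
cap_yellow_foot [(0.61, array([480. ,  33.6,  45.4])), (0.58, array([ 333.5, -295. ,   -1.3]))]
pot_foot [(0.86, array([509.5, 298.7,   8.6]))]
pot_handle [(0.97, array([510.3, 297. , 117.7])), (0.72, array([ 726.2, -166.8,    1.2]))]
cap_pink_knob [(0.92, array([ 581.1, -370.2,   63.8]))]
(((478.9653625488281, 33.933563232421875), (62.72675704956055, 64.78895568847656), 133.8220977783203), ((478.87677001953125, 33.99263381958008), 32.566139221191406))
the job is handed in; nothing more can be done
None
```

I handed the job in at about 35 s: by my measurements the pot stands upright on the right-hand cork mat, the yellow cap is pressed fully home in the pocket with its knob up, and the pink cap is still in place; the judge's verdict was not shown.

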